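# Level a two-post work rest with the right spacer sleeve

### The arm

A 6-joint arm with a two-finger parallel gripper is mounted at the origin on a cart in front of the work surface, level with it; the furniture and walls round the work are solid. World frame = base frame: x ahead of the robot, y to its left, z up, the work surface at z = 0. Lengths are in m, angles in degrees, forces in N, time in s.
With the tool pointing down it reaches from about 0.3 to 0.75 m from the base axis. Payload 8.5 kg.
Tool frame: the origin (TCP) lies midway between the tips of the shut fingers; the grasp point (between the pads) lies 19 mm behind it; z points along the fingers, y is the line along which they close (so a half turn about z gives the same grasp; the last joint's range is limited). The gripper opens to 85 mm and grips with 20 to 120 N. Pads are 22 mm wide; open, the fingers measure 114 mm over their backs; the gripper's body (76 mm by 85 mm) begins 54 mm behind the grasp point. The pads swing forward as they close: fully open they stand 13 mm farther back than shut.
Start: joints at [60.888, 21.807, 74.336, -0, 83.858, -12.336], TCP at [0.159, 0.527, 0.231] pointing down, gripper open.
Joint ranges: [-178.18, 178.18], [-50.72, 133.34], [12.68, 142.11], [-81.47, 261.47], [9.98, 163.14], [-165.26, 165.26]. Speed limits (degrees/s): [136.94, 136.94, 180, 180, 180, 180].

### API

Orientations are given as a 3x3 rotation matrix whose columns are the frame's x, y, z axes.
In Python, from rig import observe, optics, order, spotter gives the robot as it stands.
- The arm moves only by the tool move_arm, never from a script. Its argument "series" is text: rows parted by semicolons, each of 5 numbers parted by spaces: the shift along the tool's x, y, z in cm, then the turn about the tool's z in degrees, then the opening, from -1 (shut) to 1 (fully open). A call has 1 to 8 rows; each row is the pose to reach, as a shift and turn from the pose commanded when the call began, along the tool's axes at that moment; what a row does not reach only later rows make up. A row lasts 1/8 s, in which the tool goes at most 62.5 mm and 10.7 degrees, less where a joint would pass 70% of its speed; a pose out of reach is approached as far as the arm can. A call with a gripper value outside its range is refused whole. The fingers move at their own pace and stop on an object; "force" is the grip in N (left out, the last holds). Time passes only in rows, so rows that repeat a pose let the fingers close. It gives the time, the measured TCP pose, the force, the opening and the grip force at its end, in the units of the state.
- observe(): the state, without advancing time (a new reading comes with each control period).
- optics.get_image(name): name is "scene" or "top"; returns a dict with "pixels" (400x640x3 uint8, blue, green, red), "camera_matrix" (3x3 intrinsics, pixels), "dist" ([k1, k2, p1, p2, k3] as OpenCV has them; the pictures are not rectified), "rvec" (rotation vector, rad) and "tvec" (3), from world to camera coordinates, as OpenCV has them. Camera axes: x right, y down, z forward; pixel columns grow to the right and rows downward; lengths in m; the calibration is good to about 2 mm. A picture is of the moment at which its call begins. There is no depth.
- order.close_job(): hands the job in; it is judged then, once.
Trained networks look in the newest picture that a camera, given by its name, has taken for a name from the list of things; names that differ only in an ending like _2 or _b are one class to them, and where a whole thing is asked for, a point or a joint stands for the part that bears it (a point fixed in the world has none). Each returns a list of dicts, best first, with "score" (0 to 1); they miss things now and then, are a little off and sometimes report something else, mostly with a low value. They report only what shows in the picture. A call takes as long as a camera call. They do not tell look-alikes from the thing itself.
- spotter.find_in(thing, camera): "point" ([x, y, z] in m, in world coordinates, good to about 4 mm: the middle of the surface that is visible of it).
- spotter.cut_out(thing, camera): "pixels" (400x640 bool, what is visible of it).
- spotter.mark_of(thing, camera): "point" ([x, y, z] in m, in world coordinates, good to about 4 mm: a listed point, or the origin of a listed thing).
The state is a dict: "time_s": time; "q": joint angles; "qvel": joint speeds; "joint_efforts": joint torques, N m; "position": TCP position; "tool_rot": TCP orientation; "ft_force": force on the tool from outside, world axes, zero at the start; "wrist_torque": the same for the moment, N m; "grip_width": finger opening in m; "gripper_force": force on a finger pad.
Only numpy, scipy, OpenCV 4.12 (cv2) and the standard library are available. Lean on these libraries where they do the work, as an engineer would, in place of code of your own. Each camera call takes 0.05 s, during which the arm holds its last target. There are 200 camera calls.

### The job

The wooden batten has to lie level across the two posts, but one post carries only a low collar while the other carries a tall sleeve. Of the two tubes lying on the table choose the one that, on top of that collar, comes level with the tall sleeve; first stand it on end on the table and let go of it, then take it from above and slide it down over the post until it sits on the collar. Then lay the batten across both posts, centred over them with about the same overhang at each end; leave the other tube lying and the spare collar where it stands.

Things in the scene. Friction and masses are not known exactly. Their poses are not given: they have to be found in the camera images.
- post_a: upright fixed steel stud in the table that carries the tall sleeve: diameter 22 mm, 85 mm high, chamfered top; origin on its axis at the table surface, z up
- post_b: identical upright fixed steel stud (diameter 22 mm, 85 mm high, 145 to 160 mm from the other) that carries only a low collar; origin on its axis at the table surface, z up
- tall_sleeve: plain aluminium tube, outside diameter 40, bore 26, 100 mm long, standing round post_a; origin at the centre of its lower end, z along its axis
- collar_low: plain aluminium tube, outside diameter 40, bore 26, 20 mm long, standing on the table, either round post_b or elsewhere as the spare; origin at the centre of its lower end, z along its axis
- collar_high: plain aluminium tube, outside diameter 40, bore 26, 40 mm long, standing on the table, either round post_b (when collar_low is the spare) or elsewhere as the spare; origin at the centre of its lower end, z along its axis
- sleeve_long: plain aluminium tube, outside diameter 40, bore 26, 80 mm long, lying on its side; origin at its centre, on the axis; z along its axis; both ends alike
- sleeve_short: plain aluminium tube, outside diameter 40, bore 26, 60 mm long, lying on its side; origin at its centre, on the axis; z along its axis; both ends alike
- batten: flat light wooden bar, 220 mm long (its x), 34 mm wide (its y), 16 mm thick (its z); origin at the centre of its underside; lies flat on the table
There are look-alikes about, which are no part of the job. Leave any white look-alike of the post_b alone.

How it is judged (in metres and radians):
On the way, in this order (a step that is already met when the one before it is completed fails the run):
1. the tube that makes up the height stands on its end on the table, let go (((horizontal distance between collar_low and post_b below 0.01 m and angle between the z axis of sleeve_long and the z axis of post_b, either way round below 0.06 rad and height (world z) of sleeve_long between 0.036 and 0.044 m and horizontal distance between sleeve_long and post_b above 0.045 m and contact force between sleeve_long and the fingers below 0.1 N and linear speed of sleeve_long below 0.03 m/s) or (horizontal distance between collar_high and post_b below 0.01 m and angle between the z axis of sleeve_short and the z axis of post_b, either way round below 0.06 rad and height (world z) of sleeve_short between 0.026 and 0.034 m and horizontal distance between sleeve_short and post_b above 0.045 m and contact force between sleeve_short and the fingers below 0.1 N and linear speed of sleeve_short below 0.03 m/s))), for 0.2 s.
2. that tube is on post_b, seated on the collar, let go ((((horizontal distance between collar_low and post_b below 0.01 m and angle between the z axis of sleeve_long and the z axis of post_b, either way round below 0.06 rad and horizontal distance between sleeve_long and post_b below 0.006 m and height (world z) of sleeve_long between 0.056 and 0.064 m and linear speed of sleeve_long below 0.03 m/s) and contact force between sleeve_long and the fingers below 0.1 N) or ((horizontal distance between collar_high and post_b below 0.01 m and angle between the z axis of sleeve_short and the z axis of post_b, either way round below 0.06 rad and horizontal distance between sleeve_short and post_b below 0.006 m and height (world z) of sleeve_short between 0.066 and 0.074 m and linear speed of sleeve_short below 0.03 m/s) and contact force between sleeve_short and the fingers below 0.1 N))), for 0.2 s.
At the end, for the whole second after the job is handed in: Tube on collar on post_b (80 on 20 or 60 on 40 mm), within 6 mm of the axis and 4 mm in height; batten at rest on it and on the tall sleeve (still on post_a), underside at 100 +/- 4 mm, tilt under 0.03 rad, post axes within 12 mm of its centre line and 97 mm of its middle ((((horizontal distance between collar_low and post_b below 0.01 m and angle between the z axis of sleeve_long and the z axis of post_b, either way round below 0.06 rad and horizontal distance between sleeve_long and post_b below 0.006 m and height (world z) of sleeve_long between 0.056 and 0.064 m and linear speed of sleeve_long below 0.03 m/s) and contact force between batten and sleeve_long above 0.1 N) or ((horizontal distance between collar_high and post_b below 0.01 m and angle between the z axis of sleeve_short and the z axis of post_b, either way round below 0.06 rad and horizontal distance between sleeve_short and post_b below 0.006 m and height (world z) of sleeve_short between 0.066 and 0.074 m and linear speed of sleeve_short below 0.03 m/s) and contact force between batten and sleeve_short above 0.1 N)) and contact force between batten and tall_sleeve above 0.1 N and horizontal distance between tall_sleeve and post_a below 0.006 m and height (world z) of batten between 0.096 and 0.104 m and angle between batten's own z axis and vertical below 0.03 rad and y of post_a in the frame of batten between -0.012 and 0.012 m and horizontal distance between each of post_a, post_b and batten below 0.097 m and y of post_b in the frame of batten between -0.012 and 0.012 m and linear speed of batten below 0.02 m/s); the robot touches nothing.
It fails at once if the tube that does not make up the height is picked up ((horizontal distance between collar_low and post_b below 0.01 m and height (world z) of sleeve_short above 0.055 m) or (horizontal distance between collar_high and post_b below 0.01 m and height (world z) of sleeve_long above 0.055 m)).
It fails at once if the spare collar is moved more than 40 mm (distance of any of collar_low, collar_high from where it was at the start of the episode above 0.04 m).
It also fails if it takes over 61 s, if anything falls off the work surface, if the arm or the gripper's body presses on something with over 40 N, if the wrist force passes 120 N, or if a joint passes its speed limit or range.

## Working session

There is one attempt and no reset: what is moved stays moved. The work goes in short steps, Python scripts to look and compute and a tool call to move; the robot and the scene stay as the last step left them, time stands still between calls to the robot, and variables do not carry over. Pictures are saved under pics/ and viewed, at most 10 in all, crops included, and the job is handed in when it is done.

Besides the shell and the picture viewer there is one more tool, called in YAML: its name, and indented under it one key for each argument. move_arm: Moves the arm, as the interface text tells. Its arguments: {"type":"object","properties":{"series":{"type":"string"},"force":{"type":"number"}},"required":["series"]}

```bash
mkdir -p pics
cat > h.py <<'E'
import numpy as np,cv2
from rig import observe,optics,order,spotter
def shot(c,fn=None):
    im=optics.get_image(c)
    if fn: cv2.imwrite('pics/'+fn,im['pixels'])
    return im
def ray(im,uv,z):
    K,d=np.array(im['camera_matrix']),np.array(im['dist'])
    R=cv2.Rodrigues(np.array(im['rvec'],float))[0];t=np.array(im['tvec'],float).ravel()
    p=cv2.undistortPoints(np.array(uv,float).reshape(-1,1,2),K,d).reshape(-1,2)
    D=np.c_[p,np.ones(len(p))]@R; C=-R.T@t
    z=np.broadcast_to(z,len(p))
    return C+D*((z-C[2])/D[:,2])[:,None]
def proj(im,P):
    return cv2.projectPoints(np.array(P,float).reshape(-1,3),np.array(im['rvec'],float),np.array(im['tvec'],float),np.array(im['camera_matrix']),np.array(im['dist']))[0].reshape(-1,2)
def rel(P,o=None):
    "world point -> tool shift in cm"
    o=o or observe()
    return np.array(o['tool_rot']).T@(np.array(P)-np.array(o['position']))*100
E
python3 - <<'E'
from h import *
np.set_printoptions(precision=3,suppress=True)
for c in('top','scene'):
    im=shot(c,c+'0.png')
    R=cv2.Rodrigues(np.array(im['rvec'],float))[0]; print(c,-R.T@np.array(im['tvec']).ravel())
    for t in('post_a','post_b','tall_sleeve','collar_low','collar_high','sleeve_long','sleeve_short','batten'):
        for r in spotter.mark_of(t,c)[:3]:
            print(t,round(r['score'],2),np.array(r['point']),proj(im,r['point'])[0].round())
o=observe();print(o['time_s'],np.array(o['tool_rot']),o['position'])
E
```

```text
top [ 0.382 -0.008  0.895]
post_a 0.63 [0.55  0.036 0.001] [296. 187.]
post_a 0.63 [0.354 0.033 0.001] [295. 267.]
post_a 0.48 [ 0.589 -0.107  0.003] [354. 173.]
post_b 0.63 [0.55  0.036 0.001] [296. 187.]
post_b 0.63 [0.354 0.033 0.001] [295. 267.]
post_b 0.48 [ 0.589 -0.107  0.003] [354. 173.]
tall_sleeve 0.67 [0.551 0.043 0.001] [294. 187.]
collar_low 0.44 [ 0.669 -0.218 -0.   ] [397. 144.]
collar_low 0.32 [0.503 0.247 0.018] [208. 203.]
collar_high 0.53 [ 0.585 -0.11   0.001] [355. 175.]
collar_high 0.41 [0.55  0.042 0.   ] [294. 187.]
sleeve_long 0.83 [0.41  0.122 0.018] [258. 243.]
sleeve_short 0.7 [0.505 0.247 0.024] [207. 202.]
batten 0.89 [ 0.494 -0.229  0.001] [402. 212.]
scene [-0.03  -0.558  0.856]
post_a 0.73 [0.355 0.031 0.003] [256. 245.]
post_a 0.62 [ 0.588 -0.113 -0.002] [369. 229.]
post_b 0.73 [0.355 0.031 0.003] [256. 245.]
post_b 0.62 [ 0.588 -0.113 -0.002] [369. 229.]
tall_sleeve 0.76 [ 0.554  0.04  -0.002] [315. 203.]
collar_low 0.55 [ 0.664 -0.218  0.001] [423. 236.]
collar_high 0.73 [ 0.589 -0.108  0.   ] [368. 227.]
sleeve_long 0.74 [0.414 0.128 0.022] [249. 205.]
sleeve_long 0.68 [ 0.496 -0.23  -0.005] [381. 281.]
sleeve_short 0.59 [0.505 0.245 0.022] [249. 165.]
batten 0.95 [ 0.497 -0.227 -0.002] [380. 279.]
0.9 [[-0.957  0.289  0.   ]
 [ 0.289  0.957  0.   ]
 [-0.     0.    -1.   ]] [0.159 0.527 0.231]
```

View pics/top0.png

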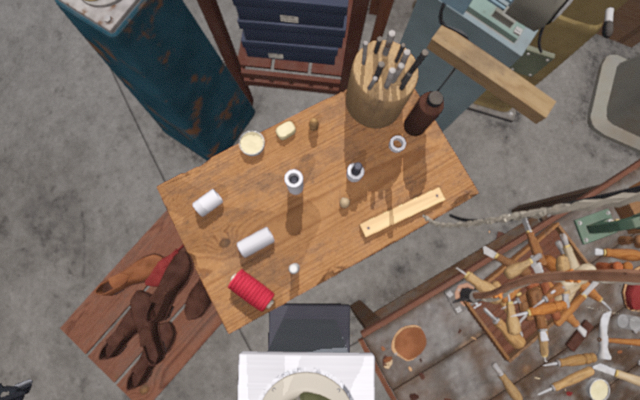

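View pics/scene0.png

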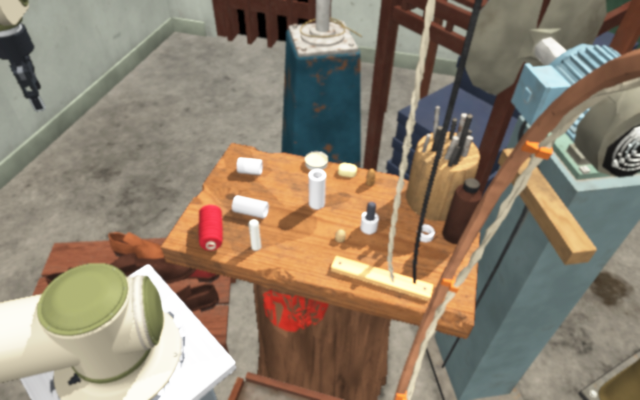

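Run:
```python
from h import *
np.set_printoptions(precision=3,suppress=True)
s=cv2.imread('pics/scene0.png')[185:305,320:480];t=cv2.imread('pics/top0.png')[120:240,330:490]
cv2.imwrite('pics/c1.png',np.vstack([cv2.resize(s,None,fx=4.5,fy=4.5,interpolation=3)[:300*2-60],][:1]))
cv2.imwrite('pics/c2.png',cv2.resize(t,None,fx=4.5,fy=4.5,interpolation=3))
for c in('top','scene'):
    im=shot(c)
    for th,z in(('sleeve_long',.03),('sleeve_short',.03),('batten',.016),('collar_low',.02),('collar_high',.04),('tall_sleeve',.1)):
        r=spotter.cut_out(th,c)
        if not r: print(c,th,'none');continue
        m=np.array(r[0]['pixels']);v,u=np.nonzero(m)
        P=ray(im,np.c_[u,v],z)[:,:2].astype(np.float32)
        (cx,cy),(w,h),a=cv2.minAreaRect(P)
        if w<h:w,h,a=h,w,a+90
        print(c,th,round(r[0]['score'],2),len(u),'uv',u.mean().round(1),v.mean().round(1),'v',v.min(),v.max(),'c',round(cx,3),round(cy,3),'wh',round(w,3),round(h,3),'ang',round(a%180,1),'pca',np.degrees(np.arctan2(*np.linalg.eigh(np.cov(P.T))[1][::-1,1])).round(1))
```

```text
top sleeve_long 0.8 532 uv 256.0 241.8 v 228 255 c 0.412 0.127 wh 0.081 0.039 ang 119.0 pca 120.8
top sleeve_short 0.67 478 uv 207.2 203.0 v 190 216 c 0.502 0.246 wh 0.067 0.043 ang 125.7 pca 122.9
top batten none
top collar_low 0.46 203 uv 396.8 144.1 v 136 152 c 0.662 -0.212 wh 0.044 0.042 ang 91.6 pca 135.8
top collar_high none
top tall_sleeve 0.62 296 uv 293.9 182.4 v 170 194 c 0.543 0.038 wh 0.054 0.038 ang 1.8 pca -164.9
scene sleeve_long 0.85 540 uv 249.6 206.4 v 196 217 c 0.408 0.118 wh 0.094 0.05 ang 118.4 pca 112.5
scene sleeve_short 0.64 364 uv 248.8 166.1 v 158 174 c 0.499 0.235 wh 0.066 0.064 ang 137.1 pca 98.3
scene batten 0.88 1602 uv 381.3 277.6 v 257 299 c 0.49 -0.232 wh 0.221 0.045 ang 116.4 pca 116.2
scene collar_low 0.55 192 uv 427.1 233.1 v 224 241 c 0.663 -0.228 wh 0.054 0.03 ang 29.1 pca -154.9
scene collar_high 0.73 236 uv 368.2 224.9 v 214 233 c 0.568 -0.124 wh 0.058 0.038 ang 35.8 pca -145.0
scene tall_sleeve 0.91 597 uv 316.4 188.7 v 169 208 c 0.52 0.003 wh 0.13 0.037 ang 45.5 pca 45.6
```

View pics/c1.png

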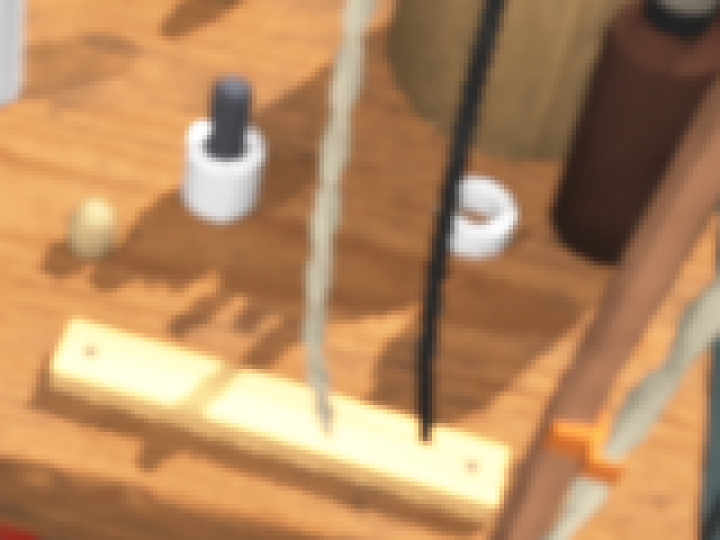

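View pics/c2.png

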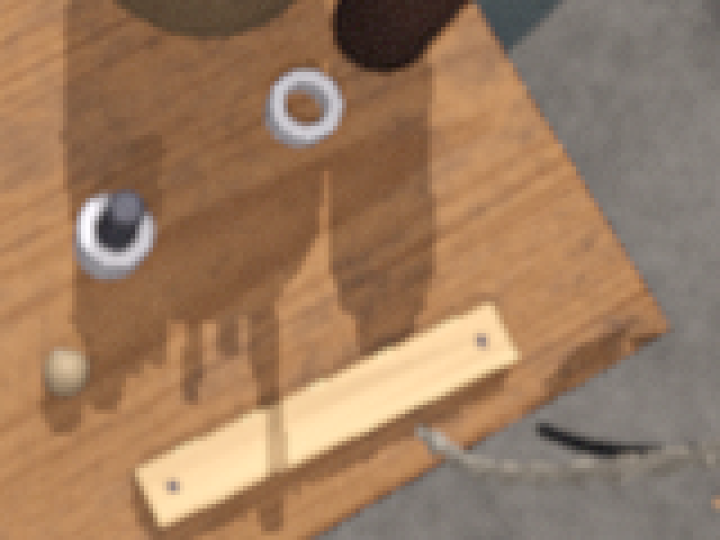

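```bash
cat >> h.py <<'E'
from scipy.optimize import minimize
def cyl(L,r=.02):
    a=np.linspace(0,2*np.pi,40,endpoint=False)
    return np.array([[r*np.cos(t),r*np.sin(t),z] for z in(-L/2,L/2) for t in a])
def lying(p,L): # x,y,ang of axis
    c=cyl(L);ca,sa=np.cos(p[2]),np.sin(p[2])
    return np.c_[p[0]+c[:,2]*ca-c[:,0]*sa,p[1]+c[:,2]*sa+c[:,0]*ca,.02+c[:,1]]
def bat(p,z=0):
    c=np.array([[x,y,w] for x in(-.11,.11) for y in(-.017,.017) for w in(z,z+.016)]);ca,sa=np.cos(p[2]),np.sin(p[2])
    return np.c_[p[0]+c[:,0]*ca-c[:,1]*sa,p[1]+c[:,0]*sa+c[:,1]*ca,c[:,2]]
def up(p,L,z0=0): return cyl(L)+[p[0],p[1],z0+L/2]
def fit(model,p0,views):
    "views: list of (im,mask)"
    def cost(p):
        s=0
        for im,m in views:
            k=4;h=cv2.convexHull((proj(im,model(p))*k+(k-1)/2).astype(np.float32)).round().astype(np.int32)
            R=np.zeros((400*k,640*k),np.uint8);cv2.fillConvexPoly(R,h,1)
            R=R.reshape(400,k,640,k).mean((1,3))
            s+=1-np.minimum(R,m).sum()/np.maximum(R,m).sum()
        return s/len(views)
    n=len(p0);S=np.vstack([p0]+[np.array(p0)+np.eye(n)[i]*(.008 if i<2 else .12) for i in range(n)])
    r=minimize(cost,p0,method='Nelder-Mead',options=dict(initial_simplex=S,xatol=1e-4,fatol=1e-4))
    return r.x,r.fun
def masks(th,near,cams=('top','scene')):
    "best mask per camera whose centroid is near the projected point"
    V=[]
    for c in cams:
        im=optics.get_image(c);q=proj(im,near)[0]
        for r in spotter.cut_out(th,c):
            m=np.array(r['pixels']);v,u=np.nonzero(m)
            if np.hypot(u.mean()-q[0],v.mean()-q[1])<15: V.append((im,m));break
    return V
E
python3 - <<'E'
from h import *
np.set_printoptions(precision=4,suppress=True)
for th,near,mod,p0 in(
 ('sleeve_short',(.504,.246,.02),lambda p:lying(p,.06),[.504,.246,2.14]),
 ('sleeve_short',(.504,.246,.02),lambda p:lying(p,.08),[.504,.246,2.14]),
 ('sleeve_long',(.411,.124,.02),lambda p:lying(p,.08),[.411,.124,2.1]),
 ('sleeve_long',(.411,.124,.02),lambda p:lying(p,.06),[.411,.124,2.1]),
 ('batten',(.495,-.229,.01),bat,[.495,-.229,2.03]),
 ('tall_sleeve',(.552,.04,.05),lambda p:up(p,.1),[.552,.04]),
 ('collar_high',(.588,-.11,.02),lambda p:up(p,.04),[.588,-.11]),
 ('collar_high',(.588,-.11,.02),lambda p:up(p,.02),[.588,-.11]),
 ('collar_low',(.667,-.218,.01),lambda p:up(p,.02),[.667,-.218])):
    V=masks(th,near)
    if V: x,f=fit(mod,p0,V);print(th,len(V),x,np.degrees(x[2]) if len(x)>2 else '',round(f,3))
    else: print(th,'none')
# dangling ends: triangulate
a,b=optics.get_image('top'),optics.get_image('scene')
for t,s in(((424,215.5),(392,279)),((450,215.5),(415,282))):
    best=min(((np.linalg.norm(proj(b,ray(a,[t],z)[0])[0]-s),z) for z in np.linspace(0,.8,161)));print('rope',best,ray(a,[t],best[1])[0])
print(observe()['time_s'])
E
```

```text
sleeve_short 2 [0.5049 0.2475 2.2586] 129.40736831487416 0.088
sleeve_short 2 [0.5035 0.249  2.2859] 130.97357971161694 0.283
sleeve_long 2 [0.4125 0.1274 2.1147] 121.16501949440661 0.083
sleeve_long 2 [0.4106 0.13   2.0909] 119.79874269087672 0.223
batten 2 [ 0.4924 -0.2255  2.0204] 115.75819440396432 0.109
tall_sleeve 2 [0.552  0.0384]  0.205
collar_high 1 [ 0.588  -0.1084]  0.401
collar_high 1 [ 0.5885 -0.1082]  0.224
collar_low 2 [ 0.6657 -0.216 ]  0.413
rope (np.float64(0.24508989063358672), np.float64(0.055)) [ 0.4791 -0.2663  0.055 ]
rope (np.float64(3.1769725965662383), np.float64(0.095)) [ 0.4756 -0.3133  0.095 ]
3.5
```

Run:
```python
from h import *
np.set_printoptions(precision=3,suppress=True)
a,b=optics.get_image('top'),optics.get_image('scene')
for n,p in(('b',(.588,-.109)),('spare',(.666,-.216))):
    for L in(.02,.04):
        q=proj(b,up(p,L));print(n,L,'v',q[:,1].min().round(1),q[:,1].max().round(1),'u',q[:,0].min().round(1),q[:,0].max().round(1))
S=np.array([(392,279),(390,249),(394,214),(401,185),(430,0)],float)
ss=np.vstack([np.linspace(S[i],S[i+1],60) for i in range(4)])
for t in((424,215),(432,222),(452,225),(490,222),(560,208),(640,190)):
    best=min((np.linalg.norm(ss-proj(b,ray(a,[t],z)[0])[0],axis=1).min(),z) for z in np.linspace(.02,.85,167))
    print(t,best,ray(a,[t],best[1])[0])
im=b;g=im['pixels'].astype(int)
col=g[:,362].min(1) ;print(col[205:240])
q=np.array([.5049,.2475,0])+[*(.018*np.array([-np.cos(2.2586),-np.sin(2.2586)])),0.06]
print('grip pt',q,'shift',rel(q))
print(observe()['time_s'])
```

```text
b 0.02 v 215.8 233.7 u 359.4 376.8
b 0.04 v 210.1 233.7 u 359.4 377.6
spare 0.02 v 223.4 241.6 u 414.3 432.8
spare 0.04 v 217.7 241.6 u 414.3 434.4
(424, 215) (np.float64(0.18148062777182786), np.float64(0.06)) [ 0.48  -0.265  0.06 ]
(432, 222) (np.float64(0.5919551721937206), np.float64(0.085)) [ 0.461 -0.275  0.085]
(452, 225) (np.float64(0.3795280017529654), np.float64(0.22)) [ 0.443 -0.269  0.22 ]
(490, 222) (np.float64(1.200850817045261), np.float64(0.36500000000000005)) [ 0.435 -0.272  0.365]
(560, 208) (np.float64(1.319783404745858), np.float64(0.53)) [ 0.435 -0.268  0.53 ]
(640, 190) (np.float64(1.3616361134393085), np.float64(0.635)) [ 0.435 -0.264  0.635]
[102 103 102  99  99 103 115 153 212 240 244 237 230 230 230 221 206 201
 203 206 208 209 210 210 204 187 152 108  76  65  65  66  67  67  67]
grip pt [0.516 0.234 0.06 ] shift [-42.692 -17.732  17.132]
3.6
```

Candidates: steel post with collar at top (355,172)/scene (369,215), and the white look-alike peg at top (294,268)/scene (255,235), which I leave alone. The collar on post_b measures 40 mm (scene v 211–234) and the spare ring at scene (427,232) measures 20 mm. So I need the short tube at top (207,203), not the long one at (256,242). A rope hangs near (0.46,-0.27), so I'll keep clear of it.

move_arm:
  series: "-6 -2.5 3 10 1;-12 -5 6 20 1;-18 -7.5 8 30 1;-24 -10 8 34 1;-30 -12.5 8 34 1;-36 -15 8 34 1;-42.7 -17.7 8 34 1;-42.7 -17.7 8 34 1"
  force: 20

```text
time_s: 4.6
position: [0.5185, 0.2318, 0.1513]
tool_rot: [[-0.631, 0.776, 0.001], [0.776, 0.631, -0.0], [-0.0, 0.0, -1.0]]
ft_force: [-0.3, 0.2, 0.3]
grip_width: 0.0855
gripper_force: 0.0
```

Run:
```python
from h import *
o=observe();print(o['time_s'],o['position'],o['tool_rot'])
print(rel([.516,.234,.004]),rel([.516,.234,.15]))
```

```text
4.6 [0.51851926 0.23177179 0.15127309] [[-6.30834736e-01  7.75917050e-01  5.17747720e-04]
 [ 7.75917139e-01  6.30834837e-01 -4.34187817e-05]
 [-3.60302671e-04  3.74339254e-04 -9.99999865e-01]]
[ 0.33712067 -0.06042331 14.72716661] [ 0.33186025 -0.05495796  0.12716858]
```

move_arm:
  series: "0 0 6 0 1;0 0 11 0 1;0 0 14.6 0 1;0 0 14.6 0 1;0 0 14.6 0 -1;0 0 14.6 0 -1;0 0 14.6 0 -1;0 0 14.6 0 -1"
  force: 20

```text
time_s: 5.6
position: [0.5171, 0.234, 0.0068]
tool_rot: [[-0.632, 0.775, 0.002], [0.775, 0.632, 0.0], [-0.001, 0.002, -1.0]]
ft_force: [-1.6, -1.0, 6.3]
grip_width: 0.0391
gripper_force: 20.6
```

move_arm:
  series: "0 0 0 0 -1;0 0 -1 0 -1;0 0 -3 0 -1;0 0 -5 0 -1;0 0 -7 0 -1;0 0 -7 0 -1;0 0 -7 0 -1"

```text
time_s: 6.48
position: [0.5161, 0.2338, 0.0749]
tool_rot: [[-0.632, 0.775, -0.001], [0.775, 0.632, -0.0], [0.0, -0.001, -1.0]]
ft_force: [0.1, -0.1, -2.6]
grip_width: 0.0395
gripper_force: 20.6
```

Run:
```python
from h import *
b=shot('scene');q=proj(b,observe()['position'])[0].astype(int)
cv2.imwrite('pics/l1.png',cv2.resize(b['pixels'][q[1]-65:q[1]+55,q[0]-80:q[0]+80],None,fx=4,fy=4,interpolation=3));print(q)
```

```text
[253 150]
```

View pics/l1.png

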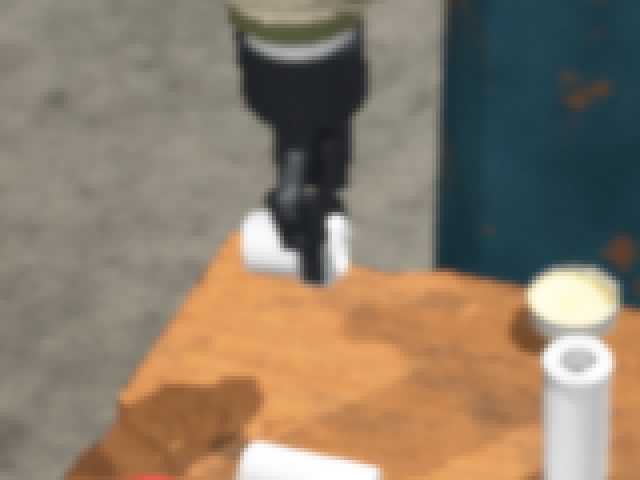

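move_arm:
  series: "0 0 2 0 -1;0 0 3.6 0 -1;0 0 3.6 0 -0.12;0 0 3.6 0 -0.12"
  force: 20

```text
time_s: 7.02
position: [0.5167, 0.2339, 0.0395]
tool_rot: [[-0.632, 0.775, 0.0], [0.775, 0.632, 0.0], [-0.0, 0.0, -1.0]]
ft_force: [-0.1, -0.1, -2.2]
grip_width: 0.0392
gripper_force: 20.6
```

move_arm:
  series: "0 0 0 0 -0.095;0 0 0 0 -0.095"

```text
time_s: 7.28
position: [0.5167, 0.2339, 0.0398]
tool_rot: [[-0.632, 0.775, 0.001], [0.775, 0.632, 0.0], [-0.0, 0.001, -1.0]]
ft_force: [0.2, -0.4, -0.6]
grip_width: 0.0392
gripper_force: 20.6
```

move_arm:
  series: "0 0 0 0 -0.08;0 0 0 0 -0.08"

```text
time_s: 7.52
position: [0.5165, 0.2339, 0.0394]
tool_rot: [[-0.632, 0.775, 0.0], [0.775, 0.632, 0.0], [-0.0, 0.0, -1.0]]
ft_force: [0.5, 0.1, -2.1]
grip_width: 0.0392
gripper_force: 13.3
```

move_arm:
  series: "0 0 0 0 -0.07;0 0 0 0 -0.07"

```text
time_s: 7.78
position: [0.5166, 0.2339, 0.0394]
tool_rot: [[-0.632, 0.775, 0.0], [0.775, 0.632, 0.0], [-0.0, 0.0, -1.0]]
ft_force: [-0.7, -0.2, -1.1]
grip_width: 0.0397
gripper_force: 1.5
```

```bash
cat > tilt.py <<'E'
from h import *
import sys
o=observe()
def model(p):
    # p: x,y,z centre, pitch ; heading fixed
    h=np.array([np.cos(TH),np.sin(TH)]);c=cyl(.06);d=np.array([h[0]*np.cos(p[3]*10),h[1]*np.cos(p[3]*10),-np.sin(p[3]*10)])
    e1=np.array([-h[1],h[0],0]);e2=np.cross(d,e1)
    return np.array(p[:3])+c[:,2:]*d+c[:,:1]*e1+c[:,1:2]*e2
TH=np.radians(128.5)
g=np.array(o['position'])+[0,0,.017]
V=masks('sleeve_short',g-[0.0,0,.01])
print('views',len(V),'t',o['time_s'],'w',o['grip_width'],'F',o['gripper_force'],o['position'])
for a0 in(.2,.8,1.4):
    h=np.array([np.cos(TH),np.sin(TH)])
    p0=np.r_[g+.018*np.array([h[0]*np.cos(a0),h[1]*np.cos(a0),-np.sin(a0)]),a0/10]
    if V: x,f=fit(model,p0,V);print(x[:3].round(4),'pitch',np.degrees(x[3]*10).round(1),round(f,3))
b=optics.get_image('scene');q=proj(b,g)[0].astype(int)
cv2.imwrite('pics/'+sys.argv[1],cv2.resize(b['pixels'][q[1]-50:q[1]+50,q[0]-65:q[0]+65],None,fx=5,fy=5,interpolation=3))
E
python3 tilt.py l2.png
```

```text
views 1 t 7.775 w 0.039724249955821356 F 1.5281413088086993 [0.51658862 0.23388396 0.03944004]
[0.5094 0.2461 0.0283] pitch 25.8 0.349
[0.5099 0.2469 0.0278] pitch 29.1 0.347
[0.5049 0.2391 0.0357] pitch 210.3 0.347
```

View pics/l2.png

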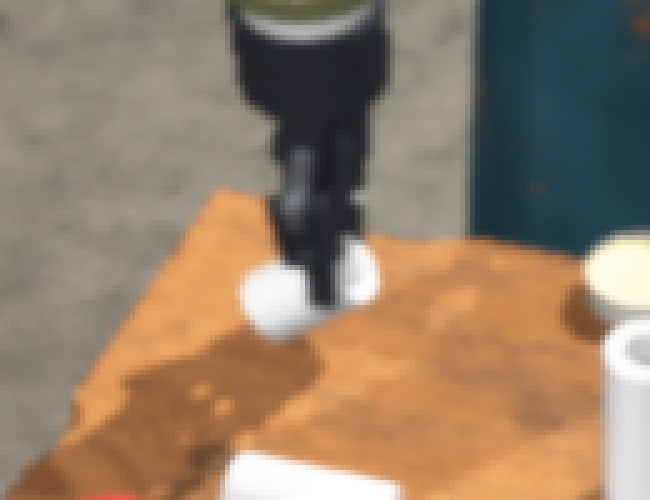

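The tube is tilting (about 27°) with its far end down on the table. I'll grip firmly, lift and loosen again.

move_arm:
  series: "0 0 0 0 -0.2;0 0 0 0 -0.2;0 0 -1.5 0 -0.2;0 0 -2.5 0 -0.2;0 0 -2.5 0 -0.2;0 0 -2.5 0 -0.07;0 0 -2.5 0 -0.07"

```text
time_s: 8.9
position: [0.5164, 0.2338, 0.0642]
tool_rot: [[-0.632, 0.775, -0.0], [0.775, 0.632, -0.0], [0.0, -0.0, -1.0]]
ft_force: [-1.3, -0.1, 0.0]
grip_width: 0.0397
gripper_force: 0.0
```

```bash
python3 tilt.py l3.png
```

```text
views 1 t 8.9 w 0.03968875342338638 F 0.0 [0.51642623 0.23384277 0.06416749]
[0.5123 0.2523 0.0079] pitch -8.3 0.908
[ 0.5407  0.2431 -0.06  ] pitch 86.8 0.862
[ 0.5443  0.2435 -0.0526] pitch 87.5 0.865
```

View pics/l3.png

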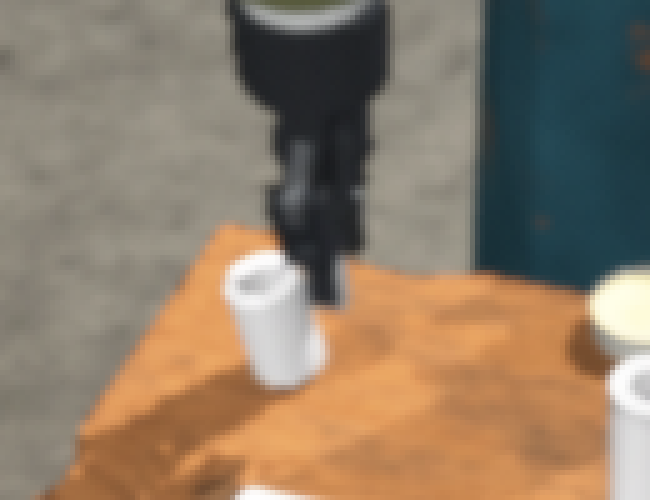

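move_arm:
  series: "0 0 -1 0 -0.07;0 0 -3 0 -0.07;0 0 -5 0 -0.07;0 0 -6 0 1;0 0 -6 0 1"

```text
time_s: 9.78
position: [0.5167, 0.2339, 0.125]
tool_rot: [[-0.632, 0.775, 0.001], [0.775, 0.632, 0.0], [-0.001, 0.001, -1.0]]
ft_force: [-0.5, -0.5, 0.2]
grip_width: 0.0747
gripper_force: 0.0
```

Run:
```python
from h import *
np.set_printoptions(precision=4,suppress=True)
b=shot('scene')
q=proj(b,[.515,.24,.03])[0].astype(int);cv2.imwrite('pics/l4.png',cv2.resize(b['pixels'][q[1]-50:q[1]+50,q[0]-65:q[0]+65],None,fx=5,fy=5,interpolation=3))
for c in('scene','top'):
  for r in spotter.mark_of('sleeve_short',c)[:2]: print(c,r['score'],np.array(r['point']))
V=masks('sleeve_short',(.512,.242,.03));print(len(V))
if V:
  print('standing',fit(lambda p:up(p,.06),[.512,.242],V)); print('lying',fit(lambda p:lying(p,.06),[.512,.242,2.2],V))
print(observe()['time_s'])
```

```text
scene 0.44 [0.5501 0.039  0.0008]
top 0.53 [0.5088 0.2443 0.0359]
1
standing (array([0.4976, 0.2574]), np.float64(0.13090790969628063))
lying (array([0.5047, 0.2682, 1.0016]), np.float64(0.06947111188689126))
10.125
```

View pics/l4.png

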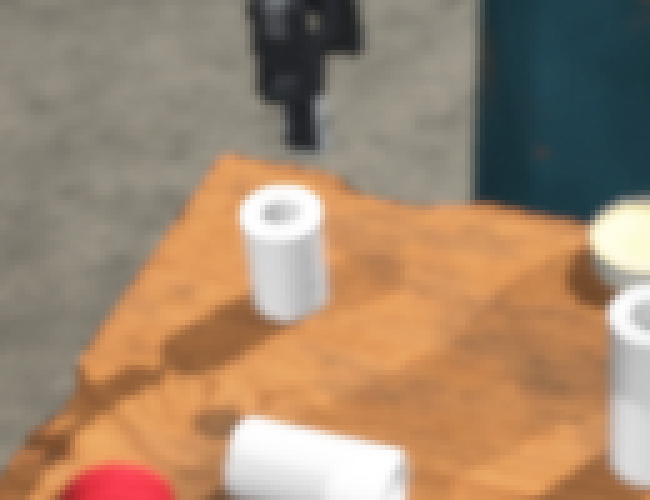

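```bash
cat >> h.py <<'E'
def sat(im,P,pad=14,thr=45):
    "low-saturation mask round the world point, ROI only"
    q=proj(im,P)[0].astype(int);px=im['pixels'].astype(int)
    m=((px.max(2)-px.min(2))<thr);r=np.zeros_like(m);r[max(q[1]-pad-6,0):q[1]+pad+6,max(q[0]-pad,0):q[0]+pad]=1
    m=(m&r).astype(np.uint8);n,l,s,c=cv2.connectedComponentsWithStats(m)
    k=1+np.argmax([s[i,4] for i in range(1,n)]);return l==k
def fitu(parts,p0,views):
    "parts(p)-> list of hull point sets, union silhouette"
    def cost(p):
        s=0
        for im,m in views:
            k=4;R=np.zeros((400*k,640*k),np.uint8)
            for X in parts(p):cv2.fillConvexPoly(R,cv2.convexHull((proj(im,X)*k+(k-1)/2).astype(np.float32)).round().astype(np.int32),1)
            R=R.reshape(400,k,640,k).mean((1,3));s+=1-np.minimum(R,m).sum()/np.maximum(R,m).sum()
        return s/len(views)
    r=minimize(cost,p0,method='Nelder-Mead',options=dict(initial_simplex=np.vstack([p0,np.array(p0)+[.008,0],np.array(p0)+[0,.008]]),xatol=1e-4,fatol=1e-4))
    return r.x.round(4),round(r.fun,3)
def post(p,L=.085): return cyl(L,.011)+[p[0],p[1],L/2]
E
python3 - <<'E'
from h import *
a,b=optics.get_image('top'),optics.get_image('scene')
q=proj(b,[.515,.24,.03])[0].astype(int)
print('tube rim',ray(b,[q-[65,50]+np.array([282,211])/5],.06))
for n,P,parts,pad in(('b',[.588,-.109,.04],lambda p:[up(p,.04),post(p)],16),('a',[.552,.04,.05],lambda p:[up(p,.1)],16),('tube',[.510,.243,.03],lambda p:[up(p,.06)],16),('spare',[.666,-.216,.01],lambda p:[up(p,.02)],13)):
    for w in((a,b),(a,),(b,)):
        V=[(im,sat(im,P,pad)) for im in w]
        print(n,len(w),[int(m.sum()) for _,m in V],*fitu(parts,P[:2],V))
E
```

```text
tube rim [[0.49766701 0.25265942 0.06      ]]
b 2 [302, 439] [ 0.5886 -0.1092] 0.138
b 1 [302] [ 0.587 -0.107] 0.092
b 1 [439] [ 0.5883 -0.1114] 0.093
a 2 [409, 681] [0.5543 0.038 ] 0.12
a 1 [409] [0.5535 0.0388] 0.077
a 1 [681] [0.5554 0.0366] 0.11
tube 2 [636, 376] [0.4972 0.2569] 0.258
tube 1 [636] [0.4949 0.2546] 0.44
tube 1 [376] [0.4978 0.2575] 0.06
spare 2 [220, 368] [ 0.6662 -0.2161] 0.3
spare 1 [220] [ 0.666  -0.2152] 0.211
spare 1 [368] [ 0.6681 -0.219 ] 0.326
```

The tube now stands on its end at about (0.498, 0.2555), let go. Next I take it from above.

move_arm:
  series: "2.9 -0.1 0 0 1;2.9 -0.1 0 0 1;2.9 -0.1 5 0 1;2.9 -0.1 9.7 0 1;2.9 -0.1 9.7 0 1;2.9 -0.1 9.7 0 1;2.9 -0.1 9.7 0 -1;2.9 -0.1 9.7 0 -1"
  force: 30

```text
time_s: 11.22
position: [0.4979, 0.2558, 0.0286]
tool_rot: [[-0.632, 0.775, 0.002], [0.775, 0.632, 0.001], [-0.001, 0.002, -1.0]]
ft_force: [0.0, -0.6, -0.1]
grip_width: 0.0514
gripper_force: 0.0
```

move_arm:
  series: "0 0 0 0 -1;0 0 0 0 -1;0 0 0 0 -1;0 0 -3 0 -1;0 0 -8 0 -1;0 0 -12 0 -1;0 0 -12 0 -1"

```text
time_s: 12.1
position: [0.4984, 0.2561, 0.1503]
tool_rot: [[-0.632, 0.775, 0.006], [0.775, 0.632, 0.002], [-0.003, 0.006, -1.0]]
ft_force: [0.8, 0.0, -2.9]
grip_width: 0.0391
gripper_force: 31.3
```

Run:
```python
from h import *
o=observe();p=np.array(o['position']);print(p,o['grip_width'],o['time_s'])
for c in('top','scene'):
    im=optics.get_image(c)
    for r in spotter.mark_of('sleeve_short',c)[:2]: print(c,round(r['score'],2),np.array(r['point']).round(4))
V=masks('sleeve_short',p-[0,0,.005]);print(len(V))
for v in V: print(fit(lambda q:cyl(.06)+[q[0],q[1],q[2]],[p[0],p[1],p[2]+.002],[v]))
b=optics.get_image('scene');q=proj(b,p)[0].astype(int)
cv2.imwrite('pics/l5.png',cv2.resize(b['pixels'][max(q[1]-50,0):q[1]+50,max(q[0]-65,0):q[0]+65],None,fx=5,fy=5,interpolation=3))
```

```text
[0.49842502 0.25606866 0.15025151] 0.039088152046599364 12.1
top 0.51 [0.4974 0.26   0.1509]
scene 0.66 [0.4928 0.2606 0.1497]
2
(array([ 0.64856449,  0.5575202 , -0.75735972]), np.float64(0.4889846743295019))
(array([0.49931367, 0.25914174, 0.14514266]), np.float64(0.5277210189347501))
```

View pics/l5.png

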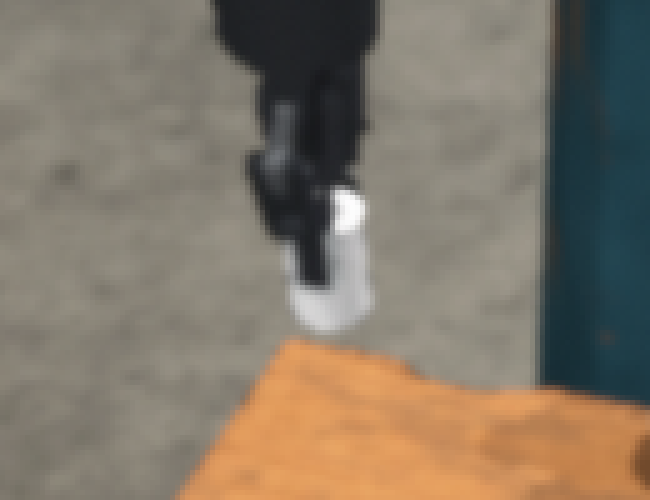

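move_arm:
  series: "-4 -2 -2 0 -1;-9 -4.3 -2 0 -1;-14.5 -6.9 -2 0 -1;-20 -9.5 -2 0 -1;-25.5 -12.1 -2 0 -1;-30.5 -14.5 -2 0 -1;-33.9 -16.1 -1 0 -1;-33.9 -16.1 0 0 -1"

```text
time_s: 13.55
position: [0.5872, -0.1113, 0.1463]
tool_rot: [[-0.63, 0.777, -0.0], [0.777, 0.63, -0.0], [0.0, -0.0, -1.0]]
ft_force: [-0.4, 0.9, -2.0]
grip_width: 0.0392
gripper_force: 31.2
```

move_arm:
  series: "0 0 0 0 -1;0 0 0 0 -1"

```text
time_s: 13.8
position: [0.587, -0.1076, 0.1477]
tool_rot: [[-0.633, 0.774, 0.0], [0.774, 0.633, 0.0], [-0.0, 0.0, -1.0]]
ft_force: [-0.4, 0.2, -1.6]
grip_width: 0.0388
gripper_force: 31.2
```

Run:
```python
from h import *
np.set_printoptions(precision=2,suppress=True)
o=observe();p=np.array(o['position']);print(p,o['grip_width'],o['time_s'])
a,b=optics.get_image('top'),optics.get_image('scene')
crops=[]
for im,c in((b,'s'),(a,'t')):
    q=proj(im,[.588,-.109,.1])[0].astype(int)
    cr=cv2.resize(im['pixels'][q[1]-40:q[1]+50,q[0]-35:q[0]+35],None,fx=5,fy=5,interpolation=cv2.INTER_CUBIC);crops.append(cr)
    print(c,'crop origin',q-[35,40])
cv2.imwrite('pics/hov.png',np.hstack(crops));cv2.imwrite('pics/hovs.png',b['pixels'])
np.save('pics/dummy.npy',0)
for z0,n in((.121,'tube bottom'),(.181,'tube top')):
    Q=proj(b,cyl(.0001)+[p[0],p[1],z0]);print(n,Q.min(0),Q.max(0),Q.mean(0))
Q=proj(b,post((.588,-.109))[40:]);print('post top',Q.min(0),Q.max(0))
```

```text
[ 0.59 -0.11  0.15] 0.03877808973851396 13.8
s crop origin [336 158]
t crop origin [324 123]
tube bottom [362.87 185.51] [380.72 198.04] [371.8  191.73]
tube top [365.21 165.56] [383.82 178.08] [374.52 171.78]
post top [366.22 199.6 ] [375.8  206.47]
```

View pics/hov.png

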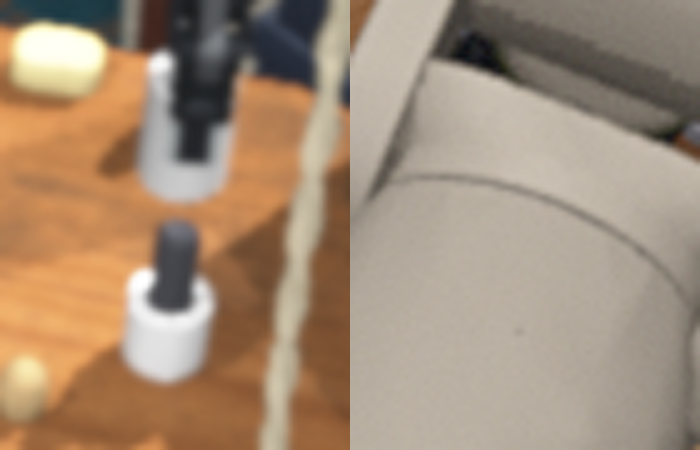

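Run:
```python
from h import *
b=optics.get_image('scene');g=b['pixels'].astype(float)
px=cv2.imread('pics/hovs.png').astype(float);S=px.min(2)  # white vs wood: blue channel min
def edges(row,lo,hi,bright=True):
    x=np.arange(lo,hi);v=S[row,lo:hi]
    return x,v
np.set_printoptions(linewidth=200)
for r in(186,188,190,192,194): print('tube',r,S[r,356:390].astype(int))
G=px.max(2)
for r in(204,206,208,210): print('post',r,G[r,360:382].astype(int))
for r in(222,224,226): print('coll',r,S[r,354:384].astype(int))
p=np.array(observe()['position'])
for s in(-.003,0,.003):
  t=np.array(observe()['tool_rot'])[:,0]*s
  for z in(.121,.15): Q=proj(b,cyl(.0001)+[p[0]+t[0],p[1]+t[1],z]);print(s,z,Q.min(0),Q.max(0))
for z in (.02,.085):
  Q=proj(b,cyl(.0001,.02 if z<.05 else .011)+[.588,-.109,z]);print('ref',z,Q.min(0),Q.max(0))
```

```text
tube 186 [ 80  75  67  56  50  50  58  88 127 157 171 180 180 169 148 109  65  40  36  36  45  78 126 161 179 173 143 106  89  85  85  84  84  84]
tube 188 [ 72  62  55  50  48  50  64  99 137 163 175 181 177 165 140  99  60  41  37  38  51  86 133 168 179 164 130  98  86  85  85  85  85  84]
tube 190 [ 58  50  49  48  49  52  70 108 144 167 179 185 186 179 164 141 122 112 106 102 106 126 155 177 179 154 117  94  87  87  88  87  85  85]
tube 192 [ 58  53  52  54  57  63  82 115 148 170 182 188 192 195 196 196 196 195 192 189 186 185 186 187 178 146 107  87  86  87  87  86  86  87]
tube 194 [ 83  79  76  77  78  81  85 103 136 166 183 190 194 197 199 200 202 201 200 197 194 190 186 180 158 123  95  86  85  85  85  85  84  84]
post 204 [193 193 193 191 189 184 166 131 104 108 120 122 120 115 116 148 193 214 214 205 199 193]
post 206 [213 211 210 210 207 195 164 115  83  85  92  96  96  93  89 123 179 211 217 209 193 173]
post 208 [215 211 210 209 207 192 153 101  73  75  78  79  77  74  77 119 171 192 188 173 156 137]
post 210 [228 224 221 219 214 196 149  95  73  75  76  75  72  70  8
[... 253 characters left out ...]
05 192 169 129  83  58  52  51  50  50]
coll 226 [ 97  99 100  97  92 103 139 180 204 215 221 224 225 225 225 225 223 218 213 205 196 183 155 111  71  54  51  51  51  51]
-0.003 0.121 [364.36251261 185.69697233] [382.21770732 198.22801676]
-0.003 0.15 [365.49778291 176.26116899] [383.71538193 188.79341576]
0 0.121 [363.02405584 185.57549196] [380.87535797 198.10081916]
0 0.15 [364.13200503 176.13912292] [382.34505174 188.66552953]
0.003 0.121 [361.68613415 185.45404981] [379.53357019 197.97366902]
0.003 0.15 [362.76678497 176.01711144] [380.97578988 188.53768726]
ref 0.02 [360.05807419 215.78307699] [376.75830779 228.24539027]
ref 0.085 [366.21903084 199.58516333] [375.80383179 206.48078858]
```

```bash
python3 -c "
from h import *
o=observe();p=np.array(o['position']);print(o['time_s'],p,o['ft_force']);t=np.array(o['tool_rot'])[:2,:2];print(p[:2]@t,'post',np.array([.588,-.109])@t)"
```

```text
13.95 [ 0.58711784 -0.10797127  0.14783334] [ 0.1364859   0.72068017 -2.44022656]
[-0.45533552  0.3860499 ] post [-0.45669033  0.38608127]
```

move_arm:
  series: "-0.15 0 0 0 -1;-0.15 0 1.5 0 -1;-0.15 0 2.2 0 -1;-0.15 0 2.2 0 -1"

```text
time_s: 14.45
position: [0.5876, -0.1098, 0.1243]
tool_rot: [[-0.632, 0.775, -0.002], [0.775, 0.632, 0.001], [0.002, -0.001, -1.0]]
ft_force: [0.2, -0.3, -2.1]
grip_width: 0.0394
gripper_force: 31.2
```

```bash
cat > chk.py <<'E'
from h import *
np.set_printoptions(linewidth=200,precision=4,suppress=True)
o=observe();p=np.array(o['position']);t=np.array(o['tool_rot'])[:2,:2];print(o['time_s'],p,'toolxy',p[:2]@t,'post',np.array([.588,-.109])@t,o['ft_force'])
b=optics.get_image('scene');S=b['pixels'].min(2).astype(float);cv2.imwrite('pics/chk.png',b['pixels'])
zb=p[2]-.029;Q=proj(b,cyl(.0001)+[p[0],p[1],zb]);print('pred tube',Q.min(0),Q.max(0),(Q.min(0)+Q.max(0))[0]/2)
r=int(round(Q[:,1].mean()))
for rr in(r-1,r,r+1): 
    x=np.arange(350,395);v=S[rr,350:395];lo=np.interp(125,v[8:18],x[8:18]);ri=np.interp(-132,-v[24:36],x[24:36]);print(rr,'edges',lo,ri,(lo+ri)/2)
E
python3 chk.py
```

```text
14.45 [ 0.5876 -0.1098  0.1243] toolxy [-0.4566  0.3858] post [-0.4562  0.3866] [ 0.2334 -0.3168 -2.1344]
pred tube [362.8005 193.9545] [380.3542 206.4878] 371.57737106090576
199 edges 362.26666666666665 381.05882352941177 371.6627450980392
200 edges 362.2 380.88235294117646 371.5411764705882
201 edges 362.4871794871795 380.6111111111111 371.54914529914527
```

move_arm:
  series: "-0.05 0 1 0 -1;-0.05 0 1.8 0 -1;-0.05 0 2.5 0 -1;-0.05 0 2.5 0 -1"

```text
time_s: 15.0
position: [0.588, -0.1102, 0.0996]
tool_rot: [[-0.632, 0.775, -0.001], [0.775, 0.632, 0.0], [0.001, -0.001, -1.0]]
ft_force: [-0.4, 0.1, -2.1]
grip_width: 0.039
gripper_force: 31.2
```

move_arm:
  series: "0 0 1 0 -1;0 0 2 0 -1;0 0 2.7 0 -1;0 0 3 0 -1;0 0 3 0 -1"

```text
time_s: 15.62
position: [0.5883, -0.1103, 0.0702]
tool_rot: [[-0.632, 0.775, -0.0], [0.775, 0.632, 0.0], [0.0, -0.0, -1.0]]
ft_force: [0.1, 1.0, -1.7]
grip_width: 0.0387
gripper_force: 31.2
```

Near seated with no contact force yet. I'll release it for the last millimetre, open moderately and rise.

move_arm:
  series: "0 0 0.1 0 -1;0 0 0.1 0 0.1;0 0 0.1 0 0.5;0 0 0.1 0 0.6;0 0 -4 0 0.6;0 0 -9 0 0.6;0 0 -14 0 0.6;0 0 -14 0 0.6"

```text
time_s: 16.62
position: [0.5896, -0.1107, 0.2145]
tool_rot: [[-0.632, 0.775, 0.008], [0.775, 0.632, -0.003], [-0.007, 0.004, -1.0]]
ft_force: [0.2, -0.5, -1.1]
grip_width: 0.0683
gripper_force: 0.0
```

move_arm:
  series: "6 0 -2 0 1;12 0 -4 0 1;18 0 -4 0 1;18 0 -4 0 1"

```text
time_s: 17.12
position: [0.472, 0.0317, 0.2503]
tool_rot: [[-0.635, 0.772, -0.001], [0.772, 0.635, 0.001], [0.001, -0.0, -1.0]]
ft_force: [0.8, -0.6, -0.3]
grip_width: 0.0854
gripper_force: 0.0
```

Run:
```python
from h import *
o=observe();print(o['time_s'],o['position'],o['tool_rot'])
a,b=optics.get_image('top'),optics.get_image('scene')
for n,P,parts,pad in(('b',[.588,-.109,.05],lambda p:[up(p,.1)],16),('a',[.552,.04,.05],lambda p:[up(p,.1)],16)):
    for w in((a,b),(a,),(b,)):
        V=[(im,sat(im,P,pad)) for im in w]
        print(n,len(w),[int(m.sum()) for _,m in V],*fitu(parts,P[:2],V))
for th,near,mod,p0 in(('batten',(.492,-.2255,.01),bat,[.492,-.2255,2.02]),):
    V=masks(th,near);print(len(V))
    for W in (V,V[:1],V[1:]):
        if W: x,f=fit(mod,p0,W);print(x.round(4),np.degrees(x[2]).round(2),round(f,3))
cv2.imwrite('pics/on.png',np.hstack([cv2.resize(b['pixels'][150:300,290:450],None,fx=2.5,fy=2.5),cv2.resize(a['pixels'][110:260,260:420],None,fx=2.5,fy=2.5)]))
```

```text
17.125 [0.47196289 0.03170771 0.25028565] [[-6.35052285e-01  7.72468705e-01 -8.33940804e-04]
 [ 7.72468603e-01  6.35052752e-01  5.09893108e-04]
 [ 9.23472871e-04 -3.20384305e-04 -9.99999522e-01]]
b 2 [473, 694] [ 0.5893 -0.1097] 0.106
b 1 [473] [ 0.5877 -0.108 ] 0.124
b 1 [694] [ 0.5887 -0.1112] 0.048
a 2 [1408, 680] [0.5565 0.0379] 0.418
a 1 [1408] [0.5738 0.0506] 0.716
a 1 [680] [0.556  0.0373] 0.109
2
[ 0.4934 -0.2278  2.0228] 115.9 0.101
[ 0.4912 -0.2243  2.0135] 115.37 0.067
[ 0.4946 -0.2296  2.0273] 116.15 0.096
```

View pics/on.png

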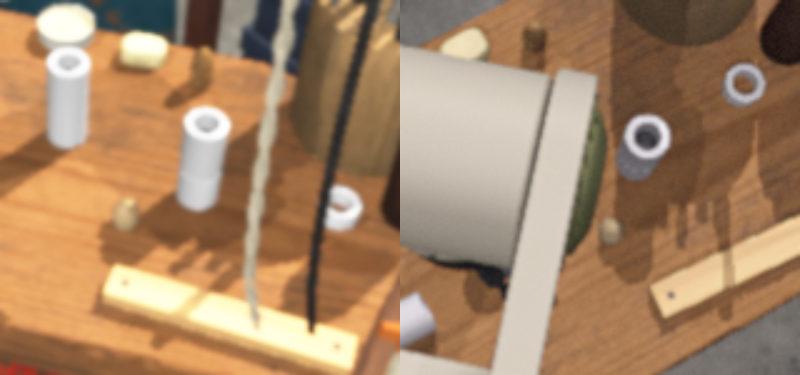

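The short tube sits on the collar (scene crop (205,155)) with its top level with the tall sleeve. Now the batten: grasp 40 mm off its middle, on the side away from the rope.

move_arm:
  series: "-4 -3.2 0 7 1;-8 -6.4 2 13.4 1;-12 -9.6 4 13.4 1;-17.2 -13.8 8 13.4 1;-17.2 -13.8 13 13.4 1;-17.2 -13.8 15 13.4 1;-17.2 -13.8 15 13.4 1;-17.2 -13.8 15 13.4 1"
  force: 60

```text
time_s: 18.42
position: [0.4769, -0.1919, 0.1012]
tool_rot: [[-0.436, 0.9, 0.001], [0.9, 0.436, -0.001], [-0.001, 0.001, -1.0]]
ft_force: [0.6, 0.3, -0.0]
grip_width: 0.0855
gripper_force: 0.0
```

Run:
```python
from h import *
o=observe();print(o['time_s'],o['position'],o['ft_force']);R=np.array(o['tool_rot']);print('yang',np.degrees(np.arctan2(R[1,1],R[0,1])),rel([.4757,-.191,.004]))
```

```text
18.425 [ 0.47688535 -0.19185886  0.10119411] [ 0.59673962  0.34159808 -0.04727412]
yang 25.8185568679788 [ 0.14302234 -0.07687651  9.71915651]
```

move_arm:
  series: "0 0 5 0 1;0 0 9 0 1;0 0 9.7 0 1;0 0 9.7 0 1;0 0 9.7 0 -1;0 0 9.7 0 -1;0 0 9.7 0 -1;0 0 9.7 0 -1"

```text
time_s: 19.42
position: [0.4767, -0.1916, 0.0042]
tool_rot: [[-0.436, 0.9, 0.001], [0.9, 0.436, -0.001], [-0.001, 0.001, -1.0]]
ft_force: [-1.5, 0.7, 8.5]
grip_width: 0.0323
gripper_force: 60.3
```

move_arm:
  series: "0 0 0 0 -1;0 0 -1 0 -1;0 1.5 -2 0 -1;0 4 -4 0 -1;0 5 -8 0 -1;0 5 -13 0 -1;0 5 -15 0 -1;0 5 -15 0 -1"

```text
time_s: 20.42
position: [0.5217, -0.1697, 0.1549]
tool_rot: [[-0.436, 0.9, 0.003], [0.9, 0.436, -0.002], [-0.003, 0.002, -1.0]]
ft_force: [-0.0, 0.2, -2.0]
grip_width: 0.0326
gripper_force: 59.8
```

Run:
```python
from h import *
o=observe();p=np.array(o['position']);print(o['time_s'],p,o['ft_force'],o['wrist_torque'],o['grip_width']);R=np.array(o['tool_rot'])
th=np.arctan2(R[1,1],R[0,1])+np.pi/2;print('batten ang',np.degrees(th))
V=masks('batten',p,('scene','top'));print(len(V))
z=p[2]-.004
for v in V[:2]:
    x,f=fit(lambda q:bat([p[0]-(.04+q[0])*np.cos(th)-q[1]*np.sin(th),p[1]-(.04+q[0])*np.sin(th)+q[1]*np.cos(th),th],z),[0,0],[v]);print('along/normal offset',x,f)
A,B=np.array([.5545,.038]),np.array([.5885,-.110]);d=A-B;an=np.degrees(np.arctan2(d[1],d[0]));u=d/np.linalg.norm(d)
print('target ang',an,'turn',np.degrees(th)-an,'grip xy',(A+B)/2+.04*u,rel([*((A+B)/2+.04*u),p[2]]))
```

```text
20.425 [ 0.5216974  -0.16971716  0.15491295] [-0.03157908  0.24090919 -2.01061185] [ 0.03969326  0.00769612 -0.00208941] 0.03263629680331143
batten ang 115.82962328945473
0
target ang 102.93805631718647 turn 12.891566972268265 grip xy [0.5625441  0.00298451] [13.69054414 11.26434842 -0.27103121]
```

move_arm:
  series: "2 1.7 0 2 -1;5 4.2 0 6 -1;8.5 7 0 10 -1;11.5 9.5 0 13 -1;13.7 11.3 0 13 -1;13.7 11.3 0 13 -1;13.7 11.3 0 13 -1"

```text
time_s: 21.5
position: [0.5631, 0.0025, 0.1526]
tool_rot: [[-0.222, 0.975, -0.001], [0.975, 0.222, 0.0], [0.0, -0.001, -1.0]]
ft_force: [0.3, 0.5, -1.5]
grip_width: 0.0324
gripper_force: 59.8
```

Run:
```python
from h import *
o=observe();p=np.array(o['position']);print(o['time_s'],p,o['ft_force'],o['grip_width']);R=np.array(o['tool_rot'])
th=np.arctan2(R[1,1],R[0,1])+np.pi/2;print('batten ang',np.degrees(th))
z=p[2]-.004;c=p[:2]-.04*np.array([np.cos(th),np.sin(th)])
for cam in('scene','top'):
    im=optics.get_image(cam);q=proj(im,[*c,z])[0];print(cam,'exp uv',q)
    for r in spotter.cut_out('batten',cam):
        m=np.array(r['pixels']);v,u=np.nonzero(m);print(r['score'],len(u),u.min(),u.max(),v.min(),v.max(),u.mean(),v.mean())
        if len(u)>300:
            x,f=fit(lambda k:bat([c[0]+k[0]*np.cos(th),c[1]+k[0]*np.sin(th),th],z),[0,0],[(im,m)]);print('along',x[0],f)
    e=proj(im,bat([*c,th],z));print('pred',e.min(0),e.max(0))
```

```text
21.5 [0.56307716 0.00246977 0.1526212 ] [ 0.3185728   0.52708665 -1.4610909 ] 0.03237205899225595
batten ang 102.81385715770756
scene exp uv [344.93316588 170.0383102 ]
0.7 1133 302 391 145 192 352.05207413945277 170.76522506619594
along -0.001875 0.2510345969210396
pred [300.43698719 143.222832  ] [392.91449189 193.62427664]
top exp uv [328.10831996 164.56357844]
0.94 658 321 380 146 171 359.0197568389058 158.3693009118541
along -0.005 0.6585929615522349
pred [274.12676716 144.71270516] [382.12351028 182.6935037 ]
```

move_arm:
  series: "0 0 1.5 0 -1;0 0 3 0 -1;0 0 4.2 0 -1;0 0 4.7 0 -1;0 0 4.7 0 -1"

```text
time_s: 22.32
position: [0.5633, 0.003, 0.106]
tool_rot: [[-0.222, 0.975, -0.001], [0.975, 0.222, 0.0], [0.0, -0.0, -1.0]]
ft_force: [-0.6, 0.2, -0.9]
grip_width: 0.0322
gripper_force: 59.8
```

move_arm:
  series: "0 0 0.1 0 -1;0 0 0.2 0 -1;0 0 0.2 0 -1"

```text
time_s: 22.7
position: [0.5634, 0.0029, 0.1045]
tool_rot: [[-0.222, 0.975, 0.0], [0.975, 0.222, -0.0], [-0.0, 0.0, -1.0]]
ft_force: [0.5, 0.6, -0.6]
grip_width: 0.0323
gripper_force: 59.8
```

move_arm:
  series: "0 0 0.05 0 -1;0 0 0.1 0 -1;0 0 0.1 0 -1"

```text
time_s: 23.08
position: [0.5635, 0.003, 0.1043]
tool_rot: [[-0.222, 0.975, 0.001], [0.975, 0.222, -0.0], [-0.001, 0.001, -1.0]]
ft_force: [-1.3, 0.1, 6.9]
grip_width: 0.0324
gripper_force: 60.7
```

Contact. I'll open slowly, then rise.

move_arm:
  series: "0 0 -0.05 0 -0.15;0 0 -0.05 0 0.1;0 0 -0.05 0 0.4;0 0 -0.05 0 0.7;0 0 -0.05 0 0.8;0 0 -3 0 0.8;0 0 -8 0 0.8;0 0 -12 0 0.8"

```text
time_s: 24.08
position: [0.5634, 0.003, 0.2252]
tool_rot: [[-0.222, 0.975, 0.001], [0.975, 0.222, -0.0], [-0.0, 0.001, -1.0]]
ft_force: [0.0, -0.4, -0.9]
grip_width: 0.077
gripper_force: 0.0
```

move_arm:
  series: "5 -5 -2 0 0.8;8 -10 -2 0 0.8;10 -16 -2 0 0.8;10 -20 -2 0 0.8;10 -20 -2 0 0.8;10 -20 -2 0 0.8"

```text
time_s: 24.82
position: [0.3469, 0.056, 0.2437]
tool_rot: [[-0.222, 0.975, 0.001], [0.975, 0.222, -0.0], [-0.0, 0.001, -1.0]]
ft_force: [-0.6, 0.2, 0.5]
grip_width: 0.0771
gripper_force: 0.0
```

Run:
```python
from h import *
o=observe();print(o['time_s'],o['position'],o['grip_width'])
A,B=np.array([.5545,.038]),np.array([.5885,-.110]);c=(A+B)/2
for cam in('scene','top'):
    im=optics.get_image(cam)
    for r in spotter.cut_out('batten',cam)[:1]:
        m=np.array(r['pixels']);x,f=fit(lambda p:bat(p,.1),[*c,np.radians(103)],[(im,m)])
        d=np.array([np.cos(x[2]),np.sin(x[2])]);n=np.array([-d[1],d[0]])
        print(cam,round(r['score'],2),x.round(4),np.degrees(x[2]),round(f,3),'a',(A-x[:2])@d,(A-x[:2])@n,'b',(B-x[:2])@d,(B-x[:2])@n)
        e=proj(im,bat(x,.1));v,u=np.nonzero(m);print(e.min(0),e.max(0),u.min(),u.max(),v.min(),v.max())
    for P in ([.588,-.109,.05],):
        print('b',fitu(lambda p:[up(p,.1)],P[:2],[(im,sat(im,P,16))]))
```

```text
24.825 [0.34685782 0.05598473 0.24365009] 0.07710514400188047
scene 0.79 [ 0.573  -0.0363  1.7887] 102.48497842531506 0.06 a 0.07653581626411186 0.001977156701629668 b -0.0753146300580891 0.0007763437485160067
[301.05685579 158.76830028] [390.22342945 209.05499535] 302 390 160 208
b (array([ 0.5833, -0.1153]), np.float64(0.274))
top 0.69 [ 0.5718 -0.0343  1.801 ] 103.19019153854815 0.068 a 0.07431460310762619 0.00035183328312817007 b -0.07753912072420184 0.0010200835408187812
[275.42372413 151.02488458] [376.95027444 187.39416664] 277 376 153 186
b (array([ 0.5766, -0.1042]), np.float64(0.588))
```

The batten is centred on both sleeves at z = 0.1, within 2 mm in both cameras. Handing in.

```bash
python3 -c "
from rig import order
print(order.close_job())"
```

```text
the job is handed in; nothing more can be done
None
```

The job is handed in, but it returned no verdict: the short tube sits on the 40 mm collar on post_b, and the batten lies centred across both posts, within about 2 mm in both cameras. I viewed 11 pictures, one over the limit of 10.

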